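# Charge the mill's grinding bowl through its sprung feed gate

### The arm

A 6-joint arm with a two-finger parallel gripper is mounted at the origin on the work surface. World frame = base frame: x ahead of the robot, y to its left, z up, the work surface at z = 0. Lengths are in m, angles in rad, forces in N, time in s.
With the tool pointing down it reaches from about 0.35 to 0.85 m from the base axis. Payload 8.1 kg.
Tool frame: the origin (TCP) lies on the mounting face of the last link; the fingertips stand 186 mm ahead of it and the grasp point (between the pads) lies 167 mm ahead of it; z points along the fingers, y is the line along which they close (so a half turn about z gives the same grasp; the last joint's range is limited). The gripper opens to 93 mm and grips with 3 to 60 N. Pads are 15 mm wide; open, the fingers measure 128 mm over their backs; the gripper's body (75 mm by 188 mm) begins 65 mm behind the grasp point.
Start: joints at [-1.397, 0.13, 1.488, -0, 1.523, -0.085], TCP at [0.154, -0.58, 0.405] pointing down, gripper open.
Joint ranges: [-2.96, 2.96], [-0.89, 2.26], [0.02, 2.5], [-1.34, 4.48], [0, 2.73], [-2.66, 2.66]. Speed limits (rad/s): [2.39, 2.39, 2.79, 3.14, 3.14, 3.14].

### API

Orientations are given as a rotation vector (axis times angle).
In Python, from plant import read_state, read_camera, camera_params, close_job gives the robot as it stands. The module is installed in compiled form; this text tells all that it offers.
- The arm moves only by the tool servo_tool, never from a script. Its argument "increments" is a list of rows, each an object with "slide": the shift along the tool's x, y, z in mm, a list of three; "dr": the turn, a rotation vector about the tool's x, y, z in rad, a list of three; "jaw": the closure, from 0 (fully open) to 1 (shut). In form: [{"slide": [x, y, z], "dr": [ax, ay, az], "jaw": jaw}, ...]. A call has 1 to 20 rows; each row is the pose to reach, as a shift and turn from the pose commanded when the call began, along the tool's axes at that moment; what a row does not reach only later rows make up. A row lasts 1/10 s, in which the tool goes at most 50 mm and 8.59 degrees, less where a joint would pass 70% of its speed; a pose out of reach is approached as far as the arm can. A call with a gripper value outside its range is refused whole. The fingers move at their own pace and stop on an object; "force" is the grip in N (left out, the last holds). Time passes only in rows, so rows that repeat a pose let the fingers close. It gives the time, the measured TCP pose, the force, the opening and the grip force at its end, in the units of the state.
- read_state(): the state, without advancing time (a new reading comes with each control period).
- read_camera(name): name is "scene" or "side" or "wrist"; returns (picture, depth): 400x640x3 uint8, red, green, blue; 400x640 float32, m along the optical axis (not along the pixel's ray), 0 where there is no reading.
- camera_params(name): a dict with "fx", "fy", "cx", "cy" (pixels), "rvec" (rotation vector, rad) and "tvec" (3), from world to camera coordinates, as OpenCV has them. Camera axes: x right, y down, z forward; pixel columns grow to the right and rows downward; lengths in m; the calibration is good to about 2 mm. A picture is of the moment at which its call begins: read the wrist's pose just before it. camera_params takes no time and is no camera call; for the wrist camera it gives the pose at the moment of the call.
- close_job(): hands the job in; it is judged then, once.
The state is a dict: "t": time; "q": joint angles; "dq": joint speeds; "joint_torque": joint torques, N m; "tool_pos": TCP position; "orientation": TCP orientation; "force": force on the tool from outside, world axes, zero at the start; "wrist_torque": the same for the moment, N m; "opening": finger opening in m; "gripper_force": force on a finger pad.
Only numpy, scipy, OpenCV 4.12 (cv2) and the standard library are available. Lean on these libraries where they do the work, as an engineer would, in place of code of your own. Each camera call takes 0.05 s, during which the arm holds its last target. There are 200 camera calls.

### The job

Tip all six ceramic balls from the tray into the mill's feed hopper while its gate is shut, and set the empty tray back down upright on the bench. Then pull the gate's sprung rod up by its T-handle until its pointer stands level with the brass set pointer on the scale, and keep holding it there while all the balls run down the chute into the bowl: the rod springs back if let go, so finish while still holding it at the mark. Leave the amber bottle, beaker, jar and spanner alone.

Things in the scene. Friction and masses are not known exactly. Their poses are not given: they have to be found in the camera images.
- feeder: Bench ball mill with feed hopper, fixed; grey base 385 x 190 mm, white housing. Origin on the bench (z = 0) below the hopper's centre; x points down the chute to the bowl, y across, z up. Along x: hopper -64 to +64 mm, gate +64, rod +83, chute end +153, bowl centre +203; a clear guard 151 mm high covers bowl and chute end from +132 to +294 mm.
- hopper_mouth (a point): Centre of the hopper's open top, 178 mm above the bench. Steel box, inside 120 mm along the feeder's x, 104 mm along y, walls 4 mm, rim bead up to 182 mm; floor slopes down 16 degrees to +x, from 139 to 104 mm above the bench; the gate closes the +x side.
- tube_top (a point): Top of the fixed guide tube (22 mm diameter, 232 mm above the bench) out of which the rod is drawn. Around it: scale plate at its +y side, equally high; cross-beam through it along the feeder's y (128 mm long, 196 mm high); the gate's two guides 15 mm nearer the hopper at y = +-58 mm (12 mm wide, 222 mm high).
- bowl_floor (a point): Centre of the inner floor of the round steel grinding bowl (inner diameter 150 mm, wall 41 mm high above this floor).
- pull_rod (a joint): Travel of the sprung pull rod (m): 0 = spring closed, gate shut; grows as the rod is drawn straight up, out of its guide tube; stop at 0.055. Rod, T-handle, pointer and gate blade are one piece. Pulling up takes about 7 N at 0, rising to about 13.5 N at 0.055; it snaps shut when released. A travel of 0.03 or more lets the balls pass below the gate.
- rod_handle (a point): Centre of the black T-handle on top of the rod: a bar 64 mm long along the feeder's y, 16 mm wide along its x, 22 mm tall (250 to 272 mm above the bench while shut). It rises with the rod; free space around and above it, guide tube top 18 mm below it.
- rod_pointer (a point): Tip of the small dark pointer that sticks out of the guide tube's slot and rises with the rod along the scale plate, 172 mm above the bench while shut.
- set_pointer (a joint): Height setting of the brass set pointer clamped on the scale plate, in m of rod travel: the rod's pointer is level with it when joint pull_rod has this same value (0.032 to 0.050). It is clamped and does not move by itself.
- set_mark (a point): Tip of the brass set pointer: the length mark for the rod's pointer.
- tray: Loose steel pouring tray, about 0.24 kg, holding the balls. Origin under the centre of its flat floor, z up, x to the pouring lip. 88 mm wide over its side walls (34 mm high), floor 4 mm thick. Opposite the lip an upright black grip plate at x = -58 mm: 10 mm thick (x), 60 mm wide (y), 22 to 88 mm above the underside.
- tray_grip (a point): Good grasp point in the upper part of the tray's grip plate: tray x = -58 mm, 70 mm above the tray's underside; fingers close along the tray's x.
- tray_lip (a point): Middle of the open pouring lip: tray x = +82 mm, 17 mm above the underside. From x = +44 mm the floor ramps up to it by 19 degrees; beside it the side walls are 41 mm high. Balls roll out once the tray is tipped lip-down by more than 19 degrees; 40 degrees empties it.
- ball0_center (a point): Centre of a loose white ceramic ball, 24 mm diameter, 18 g; starts in the tray.
- ball1_center (a point): Centre of a loose white ceramic ball, 24 mm diameter, 18 g; starts in the tray.
- ball2_center (a point): Centre of a loose white ceramic ball, 24 mm diameter, 18 g; starts in the tray.
- ball3_center (a point): Centre of a loose white ceramic ball, 24 mm diameter, 18 g; starts in the tray.
- ball4_center (a point): Centre of a loose white ceramic ball, 24 mm diameter, 18 g; starts in the tray.
- ball5_center (a point): Centre of a loose white ceramic ball, 24 mm diameter, 18 g; starts in the tray.
- amber_bottle: Bystander: amber glass bottle with screw cap, 64 mm diameter, 125 mm tall; origin under its centre. Leave alone.
- beaker: Bystander: glass beaker, 68 mm diameter, 85 mm tall; origin under its centre. Leave alone.
- jar: Bystander: white jar with black lid, 60 mm diameter, 75 mm tall; origin under its centre. Leave alone.
- spanner: Bystander: spanner lying flat on the bench; origin under its middle. Leave alone.
Not all that is in view belongs to the job. Leave any red look-alike of the tray alone.

How it is judged:
On the way, in this order (a step that is already met when the one before it is completed fails the run):
1. all six balls lie in the hopper, the gate still shut (x of ball0_center in the frame of feeder between -0.064 and 0.066 m and y of ball0_center in the frame of feeder between -0.055 and 0.055 m and z of ball0_center in the frame of feeder between 0.1 and 0.18 m and x of ball1_center in the frame of feeder between -0.064 and 0.066 m and y of ball1_center in the frame of feeder between -0.055 and 0.055 m and z of ball1_center in the frame of feeder between 0.1 and 0.18 m and x of ball2_center in the frame of feeder between -0.064 and 0.066 m and y of ball2_center in the frame of feeder between -0.055 and 0.055 m and z of ball2_center in the frame of feeder between 0.1 and 0.18 m and x of ball3_center in the frame of feeder between -0.064 and 0.066 m and y of ball3_center in the frame of feeder between -0.055 and 0.055 m and z of ball3_center in the frame of feeder between 0.1 and 0.18 m and x of ball4_center in the frame of feeder between -0.064 and 0.066 m and y of ball4_center in the frame of feeder between -0.055 and 0.055 m and z of ball4_center in the frame of feeder between 0.1 and 0.18 m and x of ball5_center in the frame of feeder between -0.064 and 0.066 m and y of ball5_center in the frame of feeder between -0.055 and 0.055 m and z of ball5_center in the frame of feeder between 0.1 and 0.18 m and value of joint pull_rod below 0.005 m), for 0.2 s.
2. the empty tray stands upright on the bench, let go, the balls still in the hopper behind the shut gate (all of step 1 and height (world z) of tray between -0.005 and 0.008 m and angle between tray's own z axis and vertical below 0.1 rad and contact force between the fingers and tray below 0.3 N), for 0.2 s.
At the end, for the whole second after the job is handed in: The robot's fingers hold the pull rod (contact force over 3 N) with its pointer within 5 mm of the height of the brass set pointer, all six balls lie in the grinding bowl, and the empty tray stands upright on the bench, not touched by the fingers (z of rod_pointer in the frame of set_mark between -0.005 and 0.005 m and contact force between the fingers and pull_rod above 3 N and horizontal distance between each of ball0_center, ball1_center, ball2_center, ball3_center, ball4_center, ball5_center and bowl_floor below 0.076 m and z of ball0_center in the frame of bowl_floor between 0 and 0.042 m and z of ball1_center in the frame of bowl_floor between 0 and 0.042 m and z of ball2_center in the frame of bowl_floor between 0 and 0.042 m and z of ball3_center in the frame of bowl_floor between 0 and 0.042 m and z of ball4_center in the frame of bowl_floor between 0 and 0.042 m and z of ball5_center in the frame of bowl_floor between 0 and 0.042 m and height (world z) of tray between -0.005 and 0.008 m and angle between tray's own z axis and vertical below 0.1 rad and contact force between the fingers and tray below 0.3 N); the arm keeps its last pose, push and grip.
It fails at once if the amber bottle is pushed more than 30 mm or tipped over (distance of amber_bottle from where it was at the start of the episode above 0.03 m or angle between amber_bottle's own z axis and vertical above 0.4 rad).
It fails at once if the beaker is pushed more than 30 mm or tipped over (distance of beaker from where it was at the start of the episode above 0.03 m or angle between beaker's own z axis and vertical above 0.4 rad).
It fails at once if the jar is pushed more than 30 mm or tipped over (distance of jar from where it was at the start of the episode above 0.03 m or angle between jar's own z axis and vertical above 0.4 rad).
It fails at once if the spanner is pushed more than 30 mm or tipped over (distance of spanner from where it was at the start of the episode above 0.03 m or angle between spanner's own z axis and vertical above 0.4 rad).
It also fails if it takes over 72 s, if anything falls off the work surface, if the arm or the gripper's body presses on something with over 40 N, if the wrist force passes 120 N, or if a joint passes its speed limit or range.

## Working session

There is one attempt and no reset: what is moved stays moved. The work goes in short steps, Python scripts to look and compute and a tool call to move; the robot and the scene stay as the last step left them, time stands still between calls to the robot, and variables do not carry over. Pictures are saved under pics/ and viewed, at most 12 in all, crops included, and the job is handed in when it is done.

Besides the shell and the picture viewer there is one more tool, called after ">>>" by a JSON object that holds its "name" and its "arguments", one argument or row to a line. servo_tool: Moves the arm, as the interface text tells. Its arguments: {"type":"object","properties":{"increments":{"type":"array"},"force":{"type":"number"}},"required":["increments"]}

```bash
mkdir -p pics; cat > h.py <<'E'
import numpy as np, cv2
from scipy.spatial.transform import Rotation as R
from plant import read_state, read_camera, camera_params, close_job
def grab(n,f):
    im,d=read_camera(n); p=camera_params(n)
    np.savez(f'pics/{f}.npz',im=im,d=d,**{k:np.array(v) for k,v in p.items()})
    cv2.imwrite(f'pics/{f}.png',im[:,:,::-1]); return im,d,p
def load(f): return np.load(f'pics/{f}.npz')
def w(z,u,v,r=0):
    u,v=int(round(u)),int(round(v)); dd=z['d'][v-r:v+r+1,u-r:u+r+1]; dd=np.median(dd[dd>0])
    c=np.array([(u-z['cx'])/z['fx']*dd,(v-z['cy'])/z['fy']*dd,dd])
    M=R.from_rotvec(z['rvec']).as_matrix(); return M.T@(c-z['tvec'])
def cloud(z):
    v,u=np.mgrid[:400,:640]; d=z['d']
    c=np.stack([(u-z['cx'])/z['fx']*d,(v-z['cy'])/z['fy']*d,d],-1)-z['tvec']
    return c@R.from_rotvec(z['rvec']).as_matrix()
def proj(z,P):
    M=R.from_rotvec(z['rvec']).as_matrix(); c=M@np.array(P)+z['tvec']
    return c[0]/c[2]*z['fx']+z['cx'],c[1]/c[2]*z['fy']+z['cy']
E
python3 - <<'E'
from h import *
s=read_state(); print(s)
a=grab('scene','s0')[0];b=grab('side','d0')[0]
E
```

```text
{'t': 0.0, 'q': array([-1.39741185e+00,  1.31179519e-01,  1.48928046e+00,  2.22964086e-06,
        1.52299689e+00, -8.53941857e-02]), 'dq': array([ 0.00157381,  0.00166766,  0.0006008 , -0.00223169,  0.00122491,
        0.00089126]), 'joint_torque': array([ 2.44466719e-03, -5.59837925e+01, -4.91754055e+01,  7.69798388e-02,
        3.55513638e-02, -1.79358540e-04]), 'tool_pos': array([ 0.15352594, -0.57978974,  0.40367552]), 'orientation': array([-3.11348476e+00, -4.05114830e-01,  1.25220612e-04]), 'force': array([ 1.27631722e-01,  1.01635723e-04, -9.76560413e-01]), 'wrist_torque': array([0.04791669, 0.00736052, 0.01951769]), 'gripper_force': 0.0, 'opening': 0.09314361008631931}
```

View pics/s0.png

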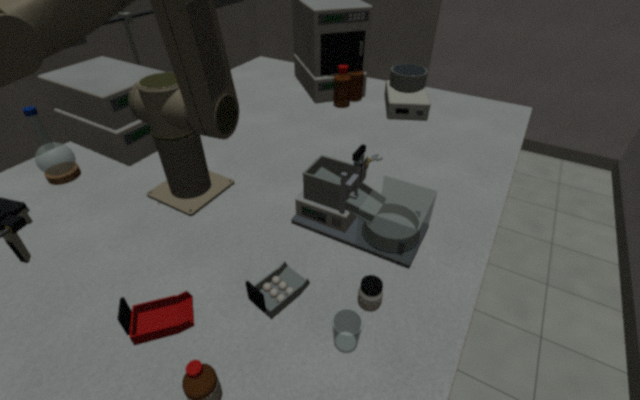

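View pics/d0.png

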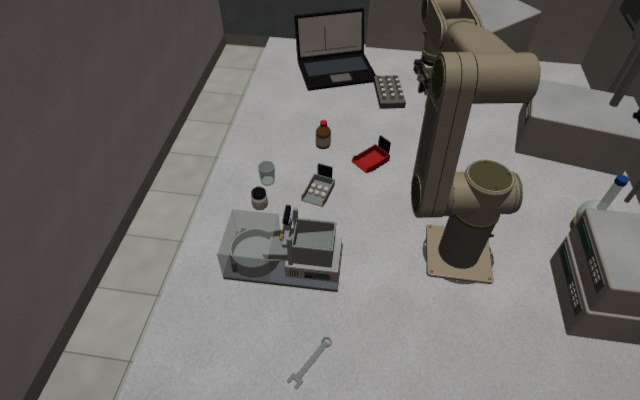

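Scene view: the grey tray with white balls is at (278,288) and an empty red look-alike at (160,318). The grey one with the balls fits the description. The feeder is at (365,205), bottle (200,385), beaker (346,330), jar (371,292). In the side view the spanner is at (310,362). I'll confirm in enlarged crops.

```bash
python3 - <<'E'
from h import *
s=load('s0');d=load('d0')
def crop(z,u,v,W,H,k): return cv2.resize(z['im'][v:v+H,u:u+W,::-1],None,fx=k,fy=k,interpolation=cv2.INTER_CUBIC)
A=crop(s,285,140,160,130,2.5);B=crop(s,235,255,80,65,5)
C=crop(d,215,200,140,114,400/140);A,B=[cv2.resize(x,(400,300)) for x in(A,B)];C=cv2.resize(C,(400,300));D=cv2.resize(crop(d,295,155,50,41,8),(400,300))
im=np.vstack([np.hstack([A,B]),np.hstack([C,D])]); im=np.clip(im.astype(float)*1.7,0,255).astype(np.uint8)
cv2.imwrite('pics/c1.png',im)
# feeder & tray from depth
for n,z in(('s',s),('d',d)):
    P=cloud(z)
    for nm,u,v in ([('traygrip',257,295),('bottle',195,370),('beaker',346,318),('jar',371,280),('handle',360,152),('redgrip',125,316)] if n=='s' else [('handle',287,214),('spanner',311,362),('jar',259,190),('beaker',266,165),('bottle',323,125),('traygrip',325,171),('redgrip',384,144)]):
        print(n,nm,w(z,u,v,1).round(3))
E
```

```text
s traygrip [ 0.523 -0.285  0.08 ]
s bottle [ 0.551 -0.495  0.125]
s beaker [ 0.719 -0.218  0.052]
s jar [ 0.73  -0.109  0.075]
s handle [0.58  0.118 0.268]
s redgrip [ 0.296 -0.471  0.067]
d handle [0.57  0.134 0.272]
d spanner [0.447 0.463 0.008]
d jar [ 0.733 -0.122  0.075]
d beaker [ 0.74  -0.269  0.061]
d bottle [ 0.543 -0.479  0.117]
d traygrip [ 0.505 -0.27   0.063]
d redgrip [ 0.286 -0.458  0.067]
```

View pics/c1.png

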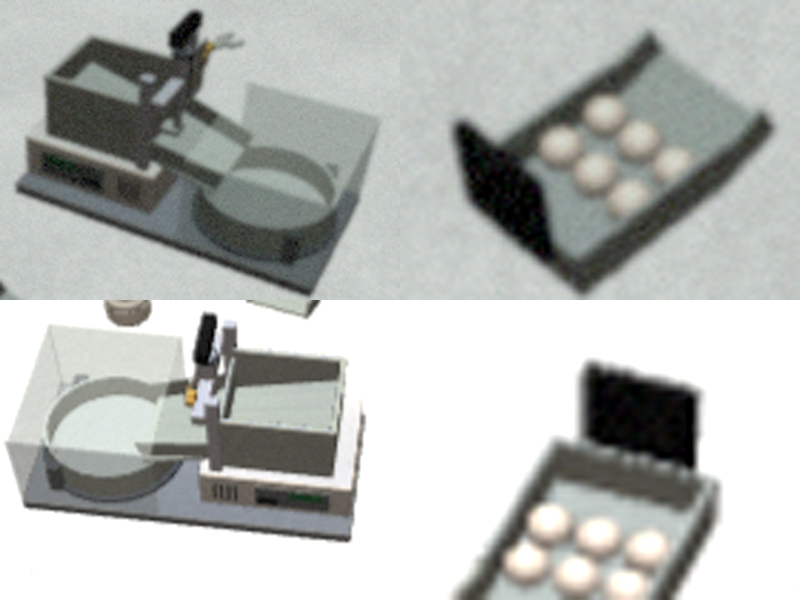

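```bash
python3 - <<'E'
from h import *
P=np.vstack([cloud(load(n)).reshape(-1,3)[load(n)['d'].ravel()>0] for n in('s0','d0')])
def reg(x0,x1,y0,y1,z0,z1): 
    m=(P[:,0]>x0)&(P[:,0]<x1)&(P[:,1]>y0)&(P[:,1]<y1)&(P[:,2]>z0)&(P[:,2]<z1); return P[m]
F=reg(.35,.9,-.02,.35,.006,.3)
print('feeder z hist',np.histogram(F[:,2],30))
for z0,z1 in((.006,.3),(.006,.03),(.171,.186),(.245,.28),(.186,.2)):
    q=F[(F[:,2]>z0)&(F[:,2]<z1)][:,:2].astype(np.float32); r=cv2.minAreaRect(q);print(z0,z1,len(q),r, q.mean(0))
T=reg(.46,.68,-.36,-.13,.006,.12)
r=cv2.minAreaRect(T[:,:2].astype(np.float32));print('tray',r)
q=T[T[:,2]>.05]; r=cv2.minAreaRect(q[:,:2].astype(np.float32));print('grip',len(q),r,q.max(0))
for n in('s0','d0'):
    Q=cloud(load(n)).reshape(-1,3); m=(Q[:,2]>.045)&(Q[:,2]<.12)&(Q[:,0]>.46)&(Q[:,0]<.68)&(Q[:,1]>-.36)&(Q[:,1]<-.13); print(n,Q[m].mean(0),cv2.minAreaRect(Q[m][:,:2].astype(np.float32)))
E
```

```text
feeder z hist (array([ 671, 1592,  473,  428,  447,  438,  485,  491, 1098,  762,  660,
        700,  788,  817,  771, 2109, 3809,  414,  382,  511,  158,  183,
        109,  136,   84,   44,    4,   35,   53,  168]), array([0.00600004, 0.01504121, 0.02408238, 0.03312355, 0.04216472,
       0.05120589, 0.06024706, 0.06928823, 0.0783294 , 0.08737057,
       0.09641174, 0.10545291, 0.11449408, 0.12353525, 0.13257642,
       0.14161759, 0.15065876, 0.15969993, 0.1687411 , 0.17778227,
       0.18682344, 0.19586461, 0.20490578, 0.21394695, 0.22298812,
       0.23202929, 0.24107046, 0.25011163, 0.2591528 , 0.26819398,
       0.27723515]))
0.006 0.3 18820 ((0.6243333220481873, 0.16507773101329803), (0.3630269467830658, 0.5476480722427368), 89.53630065917969) [0.60681325 0.11932578]
0.006 0.03 2605 ((0.6243333220481873, 0.16507773101329803), (0.3630269467830658, 0.5476480722427368), 89.53630065917969) [0.5770899  0.12755917]
0.171 0.186 769 ((0.5074628591537476, 0.12664678692817688), (0.16514456272125244, 0.1350945234298706), 0.008644156157970428) [0.49167237 0.12191928]
0.245 0.28 257 ((0.5737845301628113, 0.12609413266181946), (0.016558818519115448, 0.06960288435220718), 0.8093344569206238) [0.5743004  0.12409231]
0.186 0.2 293 ((0.5269131064414978, 0.13140413165092468), (0.13255421817302704, 0.12717631459236145), 82.43721008300781) [0.57147133 0.11519574]
tray ((0.5670815110206604, -0.2458285689353943), (0.22686441242694855, 0.21395482122898102), 88.99149322509766)
grip 369 ((0.5100196003913879, -0.27378034591674805), (0.021985366940498352, 0.06175396591424942), 81.26363372802734) [ 0.53934046 -0.26034261  0.09332826]
s0 [ 0.51132027 -0.27977026  0.07325798] ((0.5079859495162964, -0.27668726444244385), (0.010391119867563248, 0.059322793036699295), 76.99156951904297)
d0 [ 0.50958981 -0.27188714  0.07001055] ((0.49315109848976135, -0.22067028284072876), (0.051754169166088104, 0.15272285044193268), 17.29631996154785)
```

```bash
python3 - <<'E'
from h import *
s=load('s0');d=load('d0')
for nm,z,u,v in [('lipL',s,286,264),('lipR',s,308,280),('gripTopL',s,248.5,283),('gripTopR',s,262,293),('rim1',s,303,176),('rim2',s,322,158),('rim3',s,345,185),('dgripTL',d,318.5,165.5),('dgripTR',d,331,168)]:
    print(nm,w(z,u,v,1).round(3))
def onplane(z,u,v,h):
    M=R.from_rotvec(z['rvec']).as_matrix(); r=M.T@np.array([(u-z['cx'])/z['fx'],(v-z['cy'])/z['fy'],1]); c=-M.T@z['tvec']; return (c+r*(h-c[2])/r[2]).round(3)
print('on planes')
for nm,z,u,v,h in [('lipL',s,286,264,.041),('lipR',s,308.5,281,.041),('gripTL',s,247,281.5,.088),('gripTR',s,261,291.5,.088),('dgTL',d,318.5,164,.088),('dgTR',d,331.5,167.5,.088),
 ('rimTLback',s,321,156,.182),('rimL',s,303.5,175,.182),('rimFront',s,344.5,190,.182),('d rim a',d,297,217.5,.182),('d rim b',d,336,220.5,.182),('d rim c',d,334,247.5,.182),('base fl',s,292,222,.02),('basefr',s,407,266,.02)]:
    print(nm,onplane(z,u,v,h))
E
```

```text
lipL [ 0.497 -0.135  0.024]
lipR [ 0.579 -0.154  0.028]
gripTopL [ 0.488 -0.273  0.088]
gripTopR [ 0.532 -0.278  0.086]
rim1 [0.429 0.068 0.167]
rim2 [0.431 0.176 0.171]
rim3 [0.568 0.061 0.191]
dgripTL [ 0.534 -0.278  0.078]
dgripTR [ 0.483 -0.273  0.08 ]
on planes
lipL [ 0.506 -0.146  0.041]
lipR [ 0.587 -0.164  0.041]
gripTL [ 0.483 -0.27   0.088]
gripTR [ 0.529 -0.276  0.088]
dgTL [ 0.533 -0.279  0.088]
dgTR [ 0.48  -0.268  0.088]
rimTLback [0.431 0.169 0.182]
rimL [0.439 0.056 0.182]
rimFront [0.572 0.051 0.182]
d rim a [0.553 0.071 0.182]
d rim b [0.427 0.064 0.182]
d rim c [0.421 0.17  0.182]
base fl [0.415 0.018 0.02 ]
basefr [0.781 0.027 0.02 ]
```

```bash
cat >> h.py <<'E'
def tgt(pos,yaw_y,tilt=0):
    """TCP pose: tool y at world angle yaw_y (deg), tilt about tool x (deg); prints slide/dr from measured pose"""
    s=read_state(); R0=R.from_rotvec(s['orientation'])
    a=np.radians(yaw_y); y=np.array([np.cos(a),np.sin(a),0]); z=np.array([0,0,-1.]); x=np.cross(y,z)
    R1=R.from_matrix(np.stack([x,y,z],1))*R.from_rotvec([np.radians(tilt),0,0])
    print('slide',(R0.inv().apply(np.array(pos)-s['tool_pos'])*1000).round(1),'dr',(R0.inv()*R1).as_rotvec().round(4))
E
python3 -c "
from h import *
tgt([.510,-.276,.36],-102)"
```

```text
slide [ 422.3 -202.4   44.2] dr [-1.600e-03  2.000e-04  4.682e-01]
```

>>> {"name": "servo_tool", "arguments": {
  "increments": [
    {"slide":[422,-202,0],"dr":[0,0,0.468],"jaw":0},
    {"slide":[422,-202,0],"dr":[0,0,0.468],"jaw":0},
    {"slide":[422,-202,0],"dr":[0,0,0.468],"jaw":0},
    {"slide":[422,-202,0],"dr":[0,0,0.468],"jaw":0},
    {"slide":[422,-202,0],"dr":[0,0,0.468],"jaw":0},
    {"slide":[422,-202,0],"dr":[0,0,0.468],"jaw":0},
    {"slide":[422,-202,0],"dr":[0,0,0.468],"jaw":0},
    {"slide":[422,-202,0],"dr":[0,0,0.468],"jaw":0},
    {"slide":[422,-202,44],"dr":[0,0,0.468],"jaw":0},
    {"slide":[422,-202,44],"dr":[0,0,0.468],"jaw":0},
    {"slide":[422,-202,44],"dr":[0,0,0.468],"jaw":0},
    {"slide":[422,-202,44],"dr":[0,0,0.468],"jaw":0},
    {"slide":[422,-202,44],"dr":[0,0,0.468],"jaw":0}
  ]
}}

```text
t: 1.4
tool_pos: [0.5094, -0.2776, 0.3614]
orientation: [3.124, -0.329, 0.001]
force: [-1.0, -0.7, 0.3]
opening: 0.0932
gripper_force: 0.0
```

```bash
python3 - <<'E'
from h import *
s=read_state(); print(s['t'],s['tool_pos'],s['q']); tgt([.510,-.276,.36],-102)
im,d,p=grab('wrist','w1'); P=cloud(load('w1'))
m=(P[...,2]>.075)&(P[...,2]<.1)&(d>.12)&(np.hypot(P[...,0]-.51,P[...,1]+.276)<.06)
q=P[m]; print(len(q), cv2.minAreaRect(q[:,:2].astype(np.float32)), q.mean(0))
cv2.imwrite('pics/w1b.png',np.clip(im[:,:,::-1]*1.6,0,255))
E
```

```text
1.4 [ 0.50938074 -0.27757702  0.36142866] [-5.87170069e-01  1.00145489e-01  1.60017992e+00 -4.50639157e-04
  1.44055732e+00  1.19358895e+00]
slide [ 0.3 -1.7  1.4] dr [ 0.0007 -0.0005 -0.0005]
668 ((0.5084853768348694, -0.27798497676849365), (0.009605342522263527, 0.058572396636009216), 77.67585754394531) [ 0.51030109 -0.27825222  0.08828866][ WARN:0@0.424] global loadsave.cpp:1063 imwrite_ Unsupported depth image for selected encoder is fallbacked to CV_8U.
```

View pics/w1b.png

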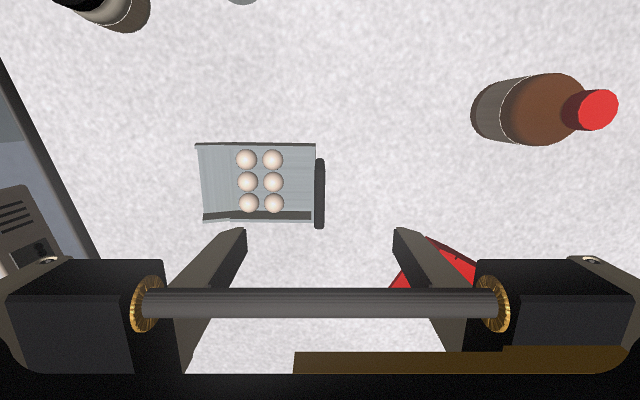

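The wrist view shows the tray with six balls at (258,180) and its grip plate at (320,193), in line with the closing axis. The bottle (545,110) is well away. Now I descend and grasp.

>>> {"name": "servo_tool", "arguments": {
  "increments": [
    {"slide":[0,0,50],"dr":[0,0,0],"jaw":0},
    {"slide":[0,0,95],"dr":[0,0,0],"jaw":0},
    {"slide":[0,0,123],"dr":[0,0,0],"jaw":0},
    {"slide":[0,0,123],"dr":[0,0,0],"jaw":0.3},
    {"slide":[0,0,123],"dr":[0,0,0],"jaw":0.6},
    {"slide":[0,0,123],"dr":[0,0,0],"jaw":1},
    {"slide":[0,0,123],"dr":[0,0,0],"jaw":1},
    {"slide":[0,0,123],"dr":[0,0,0],"jaw":1},
    {"slide":[0,0,123],"dr":[0,0,0],"jaw":1},
    {"slide":[0,0,123],"dr":[0,0,0],"jaw":1}
  ],
  "force": 50
}}

```text
t: 2.45
tool_pos: [0.51, -0.2767, 0.2382]
orientation: [3.124, -0.328, 0.001]
force: [0.4, 0.5, 0.4]
opening: 0.0416
gripper_force: 0.0
```

>>> {"name": "servo_tool", "arguments": {
  "increments": [
    {"slide":[0,0,0],"dr":[0,0,0],"jaw":1},
    {"slide":[0,0,0],"dr":[0,0,0],"jaw":1},
    {"slide":[0,0,0],"dr":[0,0,0],"jaw":1},
    {"slide":[0,0,0],"dr":[0,0,0],"jaw":1},
    {"slide":[0,0,0],"dr":[0,0,0],"jaw":1},
    {"slide":[0,0,0],"dr":[0,0,0],"jaw":1},
    {"slide":[0,0,0],"dr":[0,0,0],"jaw":1}
  ]
}}

```text
t: 3.15
tool_pos: [0.5098, -0.2767, 0.2376]
orientation: [-3.124, 0.328, 0.0]
force: [-0.5, 0.5, -0.3]
opening: 0.01
gripper_force: 50.0
```

>>> {"name": "servo_tool", "arguments": {
  "increments": [
    {"slide":[0,0,-5],"dr":[0,0,0],"jaw":1},
    {"slide":[0,0,-15],"dr":[0,0,0],"jaw":1},
    {"slide":[0,0,-32],"dr":[0,0,0],"jaw":1},
    {"slide":[0,0,-54],"dr":[0,0,0],"jaw":1},
    {"slide":[0,0,-78],"dr":[0,0,0],"jaw":1},
    {"slide":[0,0,-102],"dr":[0,0,0],"jaw":1},
    {"slide":[0,0,-126],"dr":[0,0,0],"jaw":1},
    {"slide":[0,0,-150],"dr":[0,0,0],"jaw":1},
    {"slide":[0,0,-170],"dr":[0,0,0],"jaw":1},
    {"slide":[0,0,-186],"dr":[0,0,0],"jaw":1},
    {"slide":[0,0,-196],"dr":[0,0,0],"jaw":1},
    {"slide":[0,0,-200],"dr":[0,0,0],"jaw":1},
    {"slide":[0,0,-200],"dr":[0,0,0],"jaw":1}
  ]
}}

```text
t: 4.45
tool_pos: [0.5098, -0.2768, 0.4378]
orientation: [3.124, -0.328, 0.0]
force: [0.2, -0.1, -3.9]
opening: 0.0097
gripper_force: 50.0
```

```bash
python3 - <<'E'
from h import *
s=read_state(); print(s['t'],s['tool_pos'],s['q'],s['force']); tgt([.486,-.05,.437],-90)
im,d,p=grab('wrist','w2'); 
cv2.imwrite('pics/w2b.png',np.clip(im[:,:,::-1]*1.6,0,255).astype(np.uint8))
E
```

```text
4.45 [ 0.50983173 -0.27677249  0.43779373] [-5.85733784e-01  6.49626823e-02  1.49801391e+00  2.20747854e-05
  1.57849365e+00  1.19434349e+00] [ 0.22875519 -0.07570235 -3.85314178]
slide [ -70.4 -216.9    0.8] dr [ 0.000e+00 -1.000e-04 -2.093e-01]
```

View pics/w2b.png

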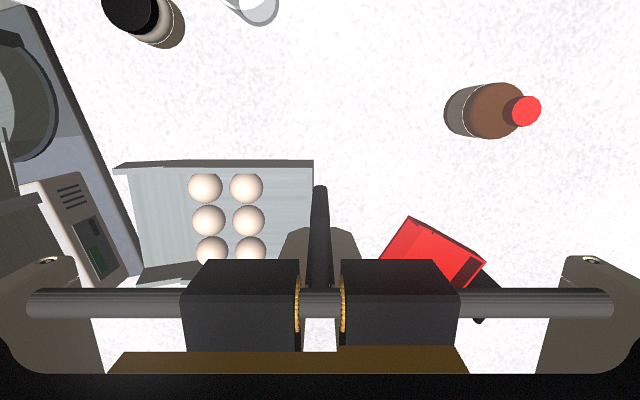

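The tray is lifted with all six balls ((205-245,185-250)). I'll move smoothly to just short of the hopper.

>>> {"name": "servo_tool", "arguments": {
  "increments": [
    {"slide":[-1,-4,0],"dr":[0,0,-0.004],"jaw":1},
    {"slide":[-4,-12,0],"dr":[0,0,-0.012],"jaw":1},
    {"slide":[-9,-26,0],"dr":[0,0,-0.026],"jaw":1},
    {"slide":[-15,-45,0],"dr":[0,0,-0.044],"jaw":1},
    {"slide":[-22,-67,0],"dr":[0,0,-0.065],"jaw":1},
    {"slide":[-30,-91,0],"dr":[0,0,-0.088],"jaw":1},
    {"slide":[-38,-116,0],"dr":[0,0,-0.112],"jaw":1},
    {"slide":[-45,-140,0],"dr":[0,0,-0.135],"jaw":1},
    {"slide":[-52,-162,0],"dr":[0,0,-0.156],"jaw":1},
    {"slide":[-58,-181,0],"dr":[0,0,-0.175],"jaw":1},
    {"slide":[-63,-196,0],"dr":[0,0,-0.19],"jaw":1},
    {"slide":[-67,-207,0],"dr":[0,0,-0.2],"jaw":1},
    {"slide":[-69,-214,0],"dr":[0,0,-0.207],"jaw":1},
    {"slide":[-70,-217,0],"dr":[0,0,-0.209],"jaw":1},
    {"slide":[-70,-217,0],"dr":[0,0,-0.209],"jaw":1}
  ]
}}

```text
t: 6.0
tool_pos: [0.4864, -0.0499, 0.4377]
orientation: [3.141, -0.0, 0.0]
force: [-0.0, -0.6, -4.5]
opening: 0.0098
gripper_force: 50.0
```

```bash
python3 - <<'E'
from h import *
s=read_state(); print(s['t'],s['tool_pos'],s['orientation'],s['q'])
im,d,p=grab('wrist','w3'); grab('side','d3')
a=cv2.resize(load('d3')['im'][140:300,200:400,::-1],(500,400),interpolation=cv2.INTER_CUBIC)
cv2.imwrite('pics/w3b.png',np.clip(np.hstack([cv2.resize(im[:,:300,::-1],(300,400)),a])*1.4,0,255).astype(np.uint8))
P=cloud(load('w3'));m=(d>.12)&(P[...,2]>.165)&(P[...,2]<.186)&(P[...,0]>.4)&(P[...,1]>.03)
q=P[m];print(len(q)); 
if len(q):print(q.min(0),q.max(0),cv2.minAreaRect(q[:,:2].astype(np.float32)))
E
```

```text
6.0 [ 0.48643428 -0.04987426  0.43773506] [ 3.14143475e+00 -1.06879343e-04  5.73822619e-05] [-2.07014522e-01 -1.85620501e-01  1.73866602e+00 -1.47048170e-04
  1.58847893e+00  1.36384724e+00]
5280
[0.42417805 0.05956552 0.16500925] [0.59100051 0.18118077 0.18599122] ((0.5072178840637207, 0.12142454087734222), (0.12076183408498764, 0.167383074760437), 88.32074737548828)
```

View pics/w3b.png

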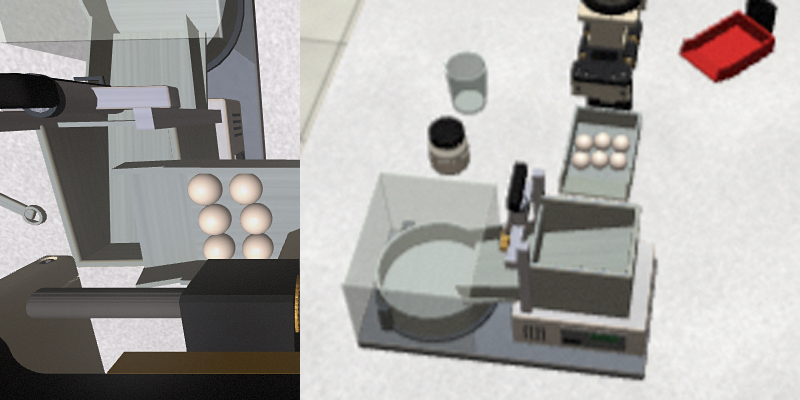

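The wrist view shows the tray lip (135,220) just before the hopper mouth, and the side view confirms the tray is lined up with the hopper at (585,250). Now I pour by tipping about the lip.

>>> {"name": "servo_tool", "arguments": {
  "increments": [
    {"slide":[0,-15,-2],"dr":[-0.087,0,0],"jaw":1},
    {"slide":[0,-37,-7],"dr":[-0.175,0,0],"jaw":1},
    {"slide":[0,-59,-15],"dr":[-0.262,0,0],"jaw":1},
    {"slide":[0,-72,-19],"dr":[-0.314,0,0],"jaw":1},
    {"slide":[0,-81,-21],"dr":[-0.349,0,0],"jaw":1},
    {"slide":[0,-85,-22],"dr":[-0.367,0,0],"jaw":1},
    {"slide":[0,-90,-23],"dr":[-0.384,0,0],"jaw":1},
    {"slide":[0,-94,-24],"dr":[-0.401,0,0],"jaw":1},
    {"slide":[0,-99,-24.5],"dr":[-0.419,0,0],"jaw":1},
    {"slide":[0,-103,-25],"dr":[-0.436,0,0],"jaw":1},
    {"slide":[0,-108,-25.5],"dr":[-0.454,0,0],"jaw":1},
    {"slide":[0,-117,-26.5],"dr":[-0.489,0,0],"jaw":1},
    {"slide":[0,-126,-27],"dr":[-0.524,0,0],"jaw":1},
    {"slide":[0,-139,-27.5],"dr":[-0.576,0,0],"jaw":1},
    {"slide":[0,-153,-27],"dr":[-0.628,0,0],"jaw":1},
    {"slide":[0,-166,-25.5],"dr":[-0.681,0,0],"jaw":1},
    {"slide":[0,-180,-24],"dr":[-0.733,0,0],"jaw":1},
    {"slide":[0,-194,-21],"dr":[-0.785,0,0],"jaw":1},
    {"slide":[0,-194,-21],"dr":[-0.785,0,0],"jaw":1},
    {"slide":[0,-194,-21],"dr":[-0.785,0,0],"jaw":1}
  ]
}}

```text
t: 8.1
tool_pos: [0.4865, 0.1444, 0.4585]
orientation: [2.357, 0.001, -0.0]
force: [0.2, 0.5, -2.3]
opening: 0.01
gripper_force: 50.0
```

```bash
python3 - <<'E'
from h import *
s=read_state(); print(s['t'],s['tool_pos'],s['orientation'],s['q'],s['force'])
grab('wrist','w4'); grab('side','d4')
a=cv2.resize(load('d4')['im'][190:300,240:360,::-1],(436,400),interpolation=cv2.INTER_CUBIC)
im=load('w4')['im']
cv2.imwrite('pics/w4b.png',np.clip(np.hstack([im[:,:360,::-1],a])*1.4,0,255).astype(np.uint8))
E
```

```text
8.1 [0.4865061  0.14442086 0.45847815] [ 2.35730541e+00  1.35021285e-03 -1.16551332e-04] [ 0.43025808  0.02641824  1.60157164 -0.72580434  1.82696185  1.92358149] [ 0.20618663  0.50580053 -2.32216943]
```

View pics/w4b.png

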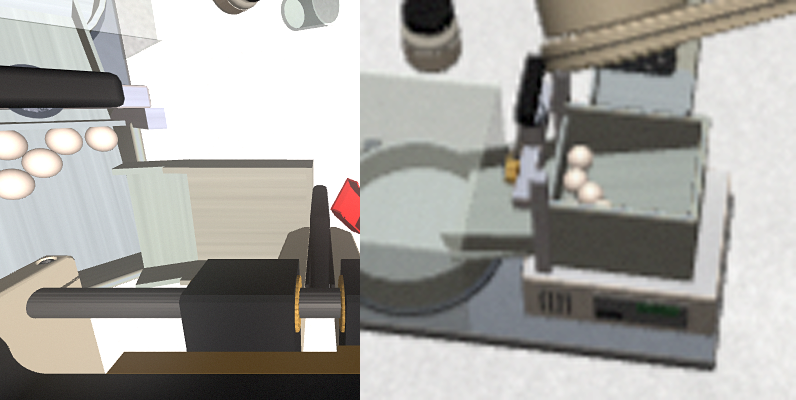

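Force shows the tray is empty (2.3 N, the tray alone). The balls are at the gate: five at (0-110,130-190) in the wrist view and the sixth is probably hidden. I'll retreat level and set the tray down.

>>> {"name": "servo_tool", "arguments": {
  "increments": [
    {"slide":[0,18,15],"dr":[0.09,0,0],"jaw":1},
    {"slide":[0,52,44],"dr":[0.262,0,0],"jaw":1},
    {"slide":[0,72,72],"dr":[0.393,0,0],"jaw":1},
    {"slide":[0,91,100],"dr":[0.524,0,0],"jaw":1},
    {"slide":[0,108,125],"dr":[0.655,0,0],"jaw":1},
    {"slide":[0,124,150],"dr":[0.785,0,0],"jaw":1},
    {"slide":[0,148,174],"dr":[0.785,0,0],"jaw":1},
    {"slide":[0,176,202],"dr":[0.785,0,0],"jaw":1},
    {"slide":[0,205,231],"dr":[0.785,0,0],"jaw":1},
    {"slide":[0,235,261],"dr":[0.785,0,0],"jaw":1},
    {"slide":[0,256,282],"dr":[0.785,0,0],"jaw":1},
    {"slide":[0,266,292],"dr":[0.785,0,0],"jaw":1},
    {"slide":[0,266,292],"dr":[0.785,0,0],"jaw":1},
    {"slide":[0,266,292],"dr":[0.785,0,0],"jaw":1}
  ]
}}

```text
t: 9.6
tool_pos: [0.4862, -0.2503, 0.4404]
orientation: [-3.141, 0.002, -0.0]
force: [-0.2, -0.0, -4.0]
opening: 0.0094
gripper_force: 50.0
```

```bash
python3 - <<'E'
from h import *
s=read_state(); print(s['t'],s['tool_pos'],s['orientation'],s['force']); tgt([.486,-.25,.238],-90)
grab('side','d5');z=load('d5')
im=z['im'].astype(int)
cv2.imwrite('pics/d5b.png',np.clip(np.hstack([cv2.resize(z['im'][205:265,270:350,::-1],(400,300),interpolation=cv2.INTER_CUBIC),cv2.resize(z['im'][130:270,210:390,::-1],(386,300))])*1.4,0,255).astype(np.uint8))
E
```

```text
9.6 [ 0.48615273 -0.25031835  0.44038885] [-3.14123991e+00  1.68397713e-03 -3.58945852e-04] [-0.21644183 -0.03856776 -4.02399342]
slide [-2.000e-01 -2.000e-01  2.024e+02] dr [-0.0004 -0.0002 -0.0011]
```

View pics/d5b.png

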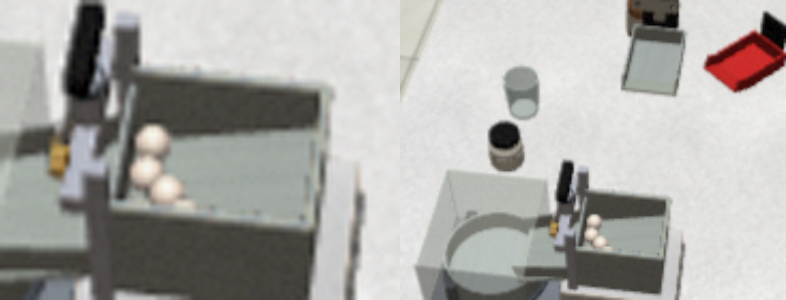

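The tray is empty (655,60) and the balls lie at the gate (150,140 to 185,205). Setting down.

>>> {"name": "servo_tool", "arguments": {
  "increments": [
    {"slide":[0,0,30],"dr":[0,0,0],"jaw":1},
    {"slide":[0,0,75],"dr":[0,0,0],"jaw":1},
    {"slide":[0,0,120],"dr":[0,0,0],"jaw":1},
    {"slide":[0,0,160],"dr":[0,0,0],"jaw":1},
    {"slide":[0,0,185],"dr":[0,0,0],"jaw":1},
    {"slide":[0,0,196],"dr":[0,0,0],"jaw":1},
    {"slide":[0,0,201],"dr":[0,0,0],"jaw":1},
    {"slide":[0,0,202],"dr":[0,0,0],"jaw":1},
    {"slide":[0,0,202],"dr":[0,0,0],"jaw":1}
  ]
}}

```text
t: 10.55
tool_pos: [0.4872, -0.2507, 0.24]
orientation: [3.14, 0.0, 0.004]
force: [-0.1, -0.2, -3.0]
opening: 0.0096
gripper_force: 50.0
```

>>> {"name": "servo_tool", "arguments": {
  "increments": [
    {"slide":[0,0,1],"dr":[0,0,0],"jaw":1},
    {"slide":[0,0,2],"dr":[0,0,0],"jaw":1},
    {"slide":[0,0,2.5],"dr":[0,0,0],"jaw":1}
  ]
}}

```text
t: 10.85
tool_pos: [0.4871, -0.251, 0.2376]
orientation: [3.14, -0.001, 0.004]
force: [-3.3, 1.5, 10.3]
opening: 0.0094
gripper_force: 50.0
```

Contact with the bench. Now I release and rise.

>>> {"name": "servo_tool", "arguments": {
  "increments": [
    {"slide":[0,0,0],"dr":[0,0,0],"jaw":0.7},
    {"slide":[0,0,0],"dr":[0,0,0],"jaw":0.4},
    {"slide":[0,0,0],"dr":[0,0,0],"jaw":0},
    {"slide":[0,0,0],"dr":[0,0,0],"jaw":0},
    {"slide":[0,0,0],"dr":[0,0,0],"jaw":0},
    {"slide":[0,0,-30],"dr":[0,0,0],"jaw":0},
    {"slide":[0,0,-75],"dr":[0,0,0],"jaw":0},
    {"slide":[0,0,-120],"dr":[0,0,0],"jaw":0},
    {"slide":[0,0,-165],"dr":[0,0,0],"jaw":0},
    {"slide":[0,0,-210],"dr":[0,0,0],"jaw":0},
    {"slide":[0,0,-250],"dr":[0,0,0],"jaw":0},
    {"slide":[0,0,-250],"dr":[0,0,0],"jaw":0}
  ]
}}

```text
t: 12.05
tool_pos: [0.4869, -0.2508, 0.4934]
orientation: [3.135, -0.0, 0.015]
force: [0.1, 0.4, 0.1]
opening: 0.0925
gripper_force: 0.0
```

```bash
python3 - <<'E'
from h import *
s=read_state(); print(s['t'],s['tool_pos'],s['orientation'],s['q'],s['opening'])
z=load('d5'); print('cam off', R.from_rotvec(s['orientation']).inv().apply(-R.from_rotvec(camera_params('wrist')['rvec']).as_matrix().T@camera_params('wrist')['tvec']-s['tool_pos']))
P=cloud(load('w3')).reshape(-1,3);Q=cloud(load('w4')).reshape(-1,3)
for n,A in(('w3',P),('w4',Q)):
    m=(A[:,2]>.262)&(A[:,2]<.278)&(A[:,0]>.54)&(A[:,0]<.61)&(A[:,1]>.05)&(A[:,1]<.2); a=A[m]; print(n,len(a),a.min(0),a.max(0),cv2.minAreaRect(a[:,:2].astype(np.float32)))
tgt([.574,.122,.5],180); tgt([.574,.122,.5],0)
E
```

```text
12.05 [ 0.48693236 -0.25082608  0.49339345] [ 3.13539331e+00 -2.69792115e-04  1.52230325e-02] [-5.69293252e-01 -3.70586054e-02  1.50096619e+00  4.29582010e-05
  1.66618446e+00  1.00167951e+00] 0.09252895666758534
cam off [0.07640157 0.00041918 0.01922249]
w3 1440 [0.56515822 0.09037713 0.26200939] [0.58158995 0.11665755 0.27475999] ((0.5734325647354126, 0.10361135751008987), (0.01607734151184559, 0.026387006044387817), 1.0359134674072266)
w4 4654 [0.56504481 0.09243395 0.26391464] [0.58161145 0.13595695 0.27680325] ((0.5733463168144226, 0.11422903835773468), (0.016083747148513794, 0.043672747910022736), 0.7624340653419495)
slide [  87.1 -372.8   -8.1] dr [-0.0028 -0.0125  1.5706]
slide [  87.1 -372.8   -8.1] dr [ 0.0125 -0.0028 -1.5709]
```

>>> {"name": "servo_tool", "arguments": {
  "increments": [
    {"slide":[87,-373,-8],"dr":[0.0125,-0.003,-1.585],"jaw":0},
    {"slide":[87,-373,-8],"dr":[0.0125,-0.003,-1.585],"jaw":0},
    {"slide":[87,-373,-8],"dr":[0.0125,-0.003,-1.585],"jaw":0},
    {"slide":[87,-373,-8],"dr":[0.0125,-0.003,-1.585],"jaw":0},
    {"slide":[87,-373,-8],"dr":[0.0125,-0.003,-1.585],"jaw":0},
    {"slide":[87,-373,-8],"dr":[0.0125,-0.003,-1.585],"jaw":0},
    {"slide":[87,-373,-8],"dr":[0.0125,-0.003,-1.585],"jaw":0},
    {"slide":[87,-373,-8],"dr":[0.0125,-0.003,-1.585],"jaw":0},
    {"slide":[87,-373,-8],"dr":[0.0125,-0.003,-1.585],"jaw":0},
    {"slide":[87,-373,-8],"dr":[0.0125,-0.003,-1.585],"jaw":0},
    {"slide":[87,-373,-8],"dr":[0.0125,-0.003,-1.585],"jaw":0},
    {"slide":[87,-373,-8],"dr":[0.0125,-0.003,-1.585],"jaw":0},
    {"slide":[87,-373,-8],"dr":[0.0125,-0.003,-1.585],"jaw":0}
  ]
}}

```text
t: 13.35
tool_pos: [0.5735, 0.1224, 0.493]
orientation: [-2.201, -2.225, 0.005]
force: [0.3, -0.2, 0.7]
opening: 0.0929
gripper_force: 0.0
```

```bash
python3 - <<'E'
from h import *
s=read_state(); print(s['t'],s['tool_pos'],s['orientation'],s['q'])
grab('wrist','w6')
for n in('s0','d0','d3','d5','w6'):
    z=load(n); hsv=cv2.cvtColor(z['im'],cv2.COLOR_RGB2HSV).astype(int); P=cloud(z)
    m=(hsv[...,0]>12)&(hsv[...,0]<32)&(hsv[...,1]>110)&(hsv[...,2]>50)&(abs(P[...,0]-.575)<.06)&(abs(P[...,1]-.125)<.08)&(P[...,2]>.15)
    q=P[m]; v,u=np.nonzero(m); print(n,len(q), q.min(0).round(4) if len(q) else '',q.max(0).round(4) if len(q) else '',(np.median(q,0).round(4),u.mean(),v.mean()) if len(q) else '')
P=cloud(load('w6')); m=(P[...,2]>.26)&(P[...,2]<.28)&(abs(P[...,0]-.573)<.04)&(abs(P[...,1]-.122)<.05)&(load('w6')['d']>.1)
a=P[m]; print(len(a),a.min(0),a.max(0),cv2.minAreaRect(a[:,:2].astype(np.float32)))
im=load('w6')['im'];d=load('d5')['im']
cv2.imwrite('pics/w6b.png',np.clip(np.hstack([cv2.resize(im[:,:,::-1],(480,300)),cv2.resize(d[205:250,265:310,::-1],(300,300),interpolation=cv2.INTER_CUBIC)])*1.4,0,255).astype(np.uint8))
tgt([.5735,.1225,.43],.9)
E
```

```text
13.35 [0.57345086 0.12244365 0.49301752] [-2.20075342 -2.22546659  0.00528425] [0.1206109  0.07892938 1.3840476  0.00714245 1.68854586 0.11024816]
s0 8 [0.5826 0.1592 0.2121] [0.5872 0.1761 0.2167] (array([0.5847, 0.1689, 0.2147]), np.float64(367.875), np.float64(160.625))
d0 22 [0.5767 0.1662 0.2104] [0.5874 0.1862 0.22  ] (array([0.5812, 0.1751, 0.2147]), np.float64(281.3636363636364), np.float64(236.3181818181818))
d3 21 [0.5774 0.1676 0.2087] [0.5869 0.1844 0.2184] (array([0.5819, 0.176 , 0.2149]), np.float64(281.2857142857143), np.float64(236.28571428571428))
d5 22 [0.5771 0.1666 0.2101] [0.5869 0.185  0.2194] (array([0.5815, 0.1755, 0.2153]), np.float64(281.3636363636364), np.float64(236.3181818181818))
w6 1553 [0.5216 0.1418 0.2112] [0.6324 0.2    0.4744] (array([0.585 , 0.1519, 0.411 ]), np.float64(349.3741146168706), np.float64(293.6252414681262))
1660 [0.56492133 0.09401162 0.26004727] [0.58137793 0.15732361 0.27489471] ((0.5728542804718018, 0.1255914270877838), (0.01579270139336586, 0.0633445605635643), 1.2480722665786743)
slide [-0.3  0.7 63.2] dr [-0.0104 -0.0061 -0.0045]
```

View pics/w6b.png

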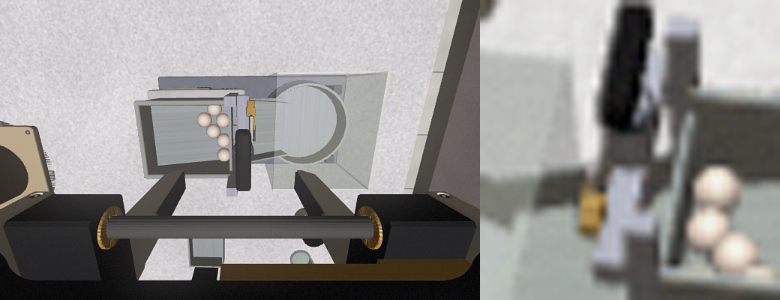

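All six balls are in the hopper by the gate ((204-224,109-155) left). The brass clamp is at (250,108) with its needle running to (253,137). Now I grasp the handle.

>>> {"name": "servo_tool", "arguments": {
  "increments": [
    {"slide":[3,0,30],"dr":[-0.01,-0.006,-0.008],"jaw":0},
    {"slide":[3,0,55],"dr":[-0.01,-0.006,-0.008],"jaw":0},
    {"slide":[3,0,65],"dr":[-0.01,-0.006,-0.008],"jaw":0.3},
    {"slide":[3,0,65],"dr":[-0.01,-0.006,-0.008],"jaw":0.6},
    {"slide":[3,0,65],"dr":[-0.01,-0.006,-0.008],"jaw":1},
    {"slide":[3,0,65],"dr":[-0.01,-0.006,-0.008],"jaw":1},
    {"slide":[3,0,65],"dr":[-0.01,-0.006,-0.008],"jaw":1},
    {"slide":[3,0,65],"dr":[-0.01,-0.006,-0.008],"jaw":1},
    {"slide":[3,0,65],"dr":[-0.01,-0.006,-0.008],"jaw":1},
    {"slide":[3,0,65],"dr":[-0.01,-0.006,-0.008],"jaw":1},
    {"slide":[3,0,65],"dr":[-0.01,-0.006,-0.008],"jaw":1},
    {"slide":[3,0,65],"dr":[-0.01,-0.006,-0.008],"jaw":1},
    {"slide":[3,0,65],"dr":[-0.01,-0.006,-0.008],"jaw":1}
  ],
  "force": 60
}}

```text
t: 14.7
tool_pos: [0.5737, 0.1258, 0.4287]
orientation: [2.195, 2.244, 0.005]
force: [9.5, 1.2, -4.0]
opening: 0.0157
gripper_force: 60.0
```

```bash
python3 - <<'E'
from h import *
s=read_state(); print(s['t'],s['tool_pos'],s['orientation'],s['opening'],s['gripper_force'],s['force'])
z=load('w6'); hsv=cv2.cvtColor(z['im'],cv2.COLOR_RGB2HSV).astype(int); P=cloud(z)
m=(hsv[...,0]>12)&(hsv[...,0]<32)&(hsv[...,1]>110)&(hsv[...,2]>50)&(abs(P[...,0]-.585)<.03)&(P[...,2]>.15)&(P[...,2]<.24)
q=P[m]; print(len(q)); o=np.argsort(q[:,1])
for c in np.array_split(q[o],8): print(c.mean(0).round(4),np.median(c[:,2]).round(4))
v,u=np.nonzero(m); print(u.min(),u.max(),v.min(),v.max())
# tube top / beam reference heights (true .232/.196/.222, rim .182)
for lo,hi,y0,y1,x0,x1 in((.225,.24,.12,.16,.56,.6),(.19,.202,.06,.19,.565,.585),(.216,.228,.17,.195,.545,.57),(.176,.19,.06,.19,.425,.435)):
    k=(P[...,2]>lo)&(P[...,2]<hi)&(P[...,1]>y0)&(P[...,1]<y1)&(P[...,0]>x0)&(P[...,0]<x1); print(k.sum(),np.median(P[k][:,2]) if k.any() else '')
E
```

```text
14.7 [0.5737057  0.12584356 0.42873325] [2.19538174 2.24376769 0.00478539] 0.01570792231789063 59.99742865562439 [ 9.5162541   1.17608948 -4.01703594]
259
[0.5859 0.1547 0.2126] 0.2128
[0.5829 0.1651 0.2155] 0.2166
[0.5814 0.1692 0.217 ] 0.217
[0.5816 0.1718 0.2173] 0.2172
[0.5817 0.1742 0.217 ] 0.2173
[0.5815 0.1767 0.2151] 0.2153
[0.5812 0.1793 0.2154] 0.2156
[0.5814 0.1818 0.2154] 0.2153
329 340 135 172
195 0.2328128912530677
616 0.19687250345042667
243 0.22292202042133988
756 0.18172047214450987
```

>>> {"name": "servo_tool", "arguments": {
  "increments": [
    {"slide":[0,0,-4],"dr":[0,0,0],"jaw":1},
    {"slide":[0,0,-10],"dr":[0,0,0],"jaw":1},
    {"slide":[0,0,-17],"dr":[0,0,0],"jaw":1},
    {"slide":[0,0,-25],"dr":[0,0,0],"jaw":1},
    {"slide":[0,0,-32],"dr":[0,0,0],"jaw":1},
    {"slide":[0,0,-37],"dr":[0,0,0],"jaw":1},
    {"slide":[0,0,-39],"dr":[0,0,0],"jaw":1},
    {"slide":[0,0,-39],"dr":[0,0,0],"jaw":1},
    {"slide":[0,0,-39],"dr":[0,0,0],"jaw":1},
    {"slide":[0,0,-39],"dr":[0,0,0],"jaw":1},
    {"slide":[0,0,-39],"dr":[0,0,0],"jaw":1},
    {"slide":[0,0,-39],"dr":[0,0,0],"jaw":1}
  ]
}}

```text
t: 15.9
tool_pos: [0.5739, 0.1258, 0.4662]
orientation: [2.196, 2.244, 0.003]
force: [13.6, 1.5, -11.9]
opening: 0.0157
gripper_force: 60.0
```

```bash
python3 - <<'E'
from h import *
s=read_state(); print(s['t'],s['tool_pos'],s['orientation'],s['opening'],s['gripper_force'],s['force'])
grab('wrist','w7');grab('side','d7');grab('scene','s7')
a=load('w7')['im'];b=load('d7')['im'];c=load('s7')['im']
r=lambda i,w,h:cv2.resize(i[:,:,::-1],(w,h),interpolation=cv2.INTER_CUBIC)
im=np.vstack([np.hstack([r(a,480,300),r(b[195:285,215:311],320,300)]),np.hstack([r(c[130:255,310:450],336,300),r(a[0:200,240:480],360,300),np.zeros((300,104,3),np.uint8)])])
cv2.imwrite('pics/m7.png',np.clip(im*1.5,0,255).astype(np.uint8))
E
```

```text
15.9 [0.5739034  0.12584951 0.4661967 ] [2.19617716 2.24438898 0.00316393] 0.015712232249242328 59.994460344314575 [ 13.59829905   1.46256143 -11.91710639]
```

View pics/m7.png

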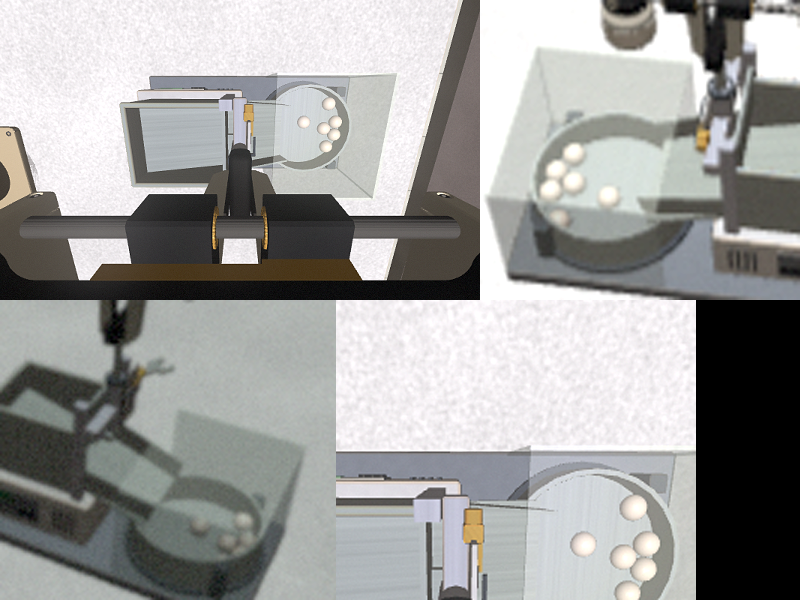

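All six balls are in the bowl. The brass needle is at about (474,570) and the dark pointer at about (485,580) in the zoomed wrist view. Next I'll compare their heights.

```bash
python3 - <<'E'
from h import *
z=load('w7'); P=cloud(z); g=z['im'].astype(int)
np.set_printoptions(linewidth=250)
for v in range(158,206,3):
    print(v,' '.join(f"{P[v,u,2]*1000:4.0f}" for u in range(326,348)),'|',' '.join(f"{'B' if g[v,u,0]-g[v,u,2]>35 else ('d' if g[v,u].sum()<110 else '.')}" for u in range(326,348)), P[v,339,:2].round(3))
E
```

```text
158  217  217  217  216  218  217  217  218  217  217  216  216   92   91   91   91   91   91   90   89   89   90 | B B B B B B B B B B B B . . . . . . . . . . [0.597 0.15 ]
161  217  217  217  217  224  224  224  224  217  217  447  217   91   92   92   91   91   90   90   90   89   89 | B B B B . . . . B B B B . . . . . . . . . . [0.597 0.146]
164  197  196  196  209  229  232  233  232  233  212  213  212   91   91   92   91   90   91   91   90   90   88 | . . . . . . . . . B B B . . . . . . . . . . [0.597 0.142]
167  196  196  196  210  232  233  232  232  232  212  212  213   91   91   91   90   92   91   90   89   89   89 | . . . . . . . . . B B B . . . . . . . . . . [0.598 0.138]
170  197  196  195  210  232  233  231  234  211  212  212  213   92   91   90   91   89   90   90   90   89  447 | . . . . . . . . . B B B . . . . . . . . . . [0.598 0.134]
173  196  195  196  212  232  234  233  233  212  213  212  212   91   91   91   91   90   91   89   89   88   88 | . . . . . . . . B B B . . . . . . . . . . . [0.598 0.131]
176  196  196  195  213  234  233  233  232  218  212  2
[... 983 characters left out ...]
14 ]
194  204  202  197  216  233  233  233  233   93   92   93  209  212  211  213   90   90   90   89   89   88   87 | . . . . . . . . . . . . . . . . . . . . . . [0.59  0.137]
197  214  212  207  204  232  233  232  233   93   94   92  210  211  212  210   91   90   90   90   90   89   89 | . . . . . . . . . . . . . . . . . . . . . . [0.59  0.134]
200  297  296  297  295  293  293  232  233   93   94   93  210  212  212   91   91   89   89   90   89   88   88 | d d d d d . . . . . . . . . . . . . . . . . [0.59  0.131]
203  301  302  300  300  301  300  299  294   93   92   92  211  211  211   91   90   89   90   90   89   89   90 | d d d d d d d . . . . . . . . . . . . . . . [0.59  0.129]
```

```bash
python3 - <<'E'
from h import *
z=load('w7');r=lambda i,w,h:cv2.resize(i[:,:,::-1],(w,h),interpolation=cv2.INTER_CUBIC)
cv2.imwrite('pics/m8.png',np.clip(np.hstack([r(z['im'][140:215,305:365],400,500),r(load('d7')['im'][215:255,268:300],400,500)])*1.8,0,255).astype(np.uint8))
E
```

```text
(no output)
```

View pics/m8.png

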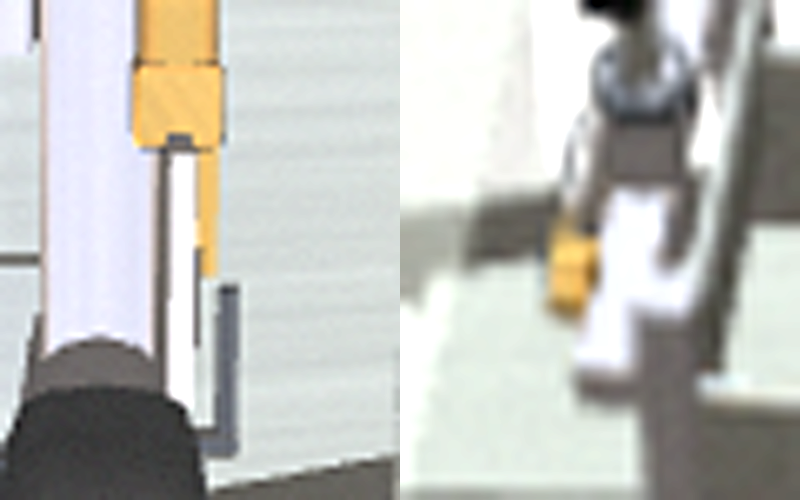

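The brass needle's top reads 212 mm and the dark pointer's 211.5 mm, so they are level. I'll hold briefly so the balls settle, then hand in.

>>> {"name": "servo_tool", "arguments": {
  "increments": [
    {"slide":[0,0,0],"dr":[0,0,0],"jaw":1},
    {"slide":[0,0,0],"dr":[0,0,0],"jaw":1},
    {"slide":[0,0,0],"dr":[0,0,0],"jaw":1},
    {"slide":[0,0,0],"dr":[0,0,0],"jaw":1},
    {"slide":[0,0,0],"dr":[0,0,0],"jaw":1},
    {"slide":[0,0,0],"dr":[0,0,0],"jaw":1},
    {"slide":[0,0,0],"dr":[0,0,0],"jaw":1},
    {"slide":[0,0,0],"dr":[0,0,0],"jaw":1}
  ]
}}

```text
t: 16.85
tool_pos: [0.5739, 0.1259, 0.4662]
orientation: [2.196, 2.244, 0.003]
force: [13.2, 1.9, -10.7]
opening: 0.0157
gripper_force: 60.0
```

```bash
python3 -c "
from h import *
s=read_state();print(s['tool_pos'],s['gripper_force'],s['force']);print(close_job())"
```

```text
[0.57389522 0.12585135 0.46618044] 59.99445855617523 [ 13.17748912   1.85786254 -10.73544271]
the job is handed in; nothing more can be done
None
```

I handed the job in (no verdict came back): all six balls are in the bowl, the empty tray is set down on the bench, and the arm is still holding the rod with its pointer within about 1 mm of the brass mark.

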